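# Hold the sprung tweezers at the gauge marks

## Robot

A 6-joint arm with a two-finger parallel gripper is mounted at the origin on the work surface. World frame = base frame: x ahead of the robot, y to its left, z up, the work surface at z = 0. Lengths are in m, angles in rad, forces in N, time in s.
With the tool pointing down it reaches from about 0.225 to 0.875 m from the base axis. Payload 3.4 kg.
Tool frame: the origin (TCP) lies between the finger pads; the fingertips stand 11 mm ahead of it and the grasp point (between the pads) lies 8 mm behind it; z points along the fingers, y is the direction in which the jaws open and shut (so a half turn about z gives the same grasp; the last joint's range is limited). The gripper opens to 85 mm and grips with 20 to 120 N. Pads are 22 mm wide; open, the fingers measure 114 mm over their backs; the gripper's body (76 mm by 85 mm) begins 54 mm behind the grasp point. The pads swing forward as they close: fully open they stand 13 mm farther back than shut.
Start: joints at [1.174, 0.276, 1.505, -0, 1.361, -0.121], TCP at [0.157, 0.553, 0.242] pointing down, gripper open.
Joint ranges: [-2.89, 2.89], [-0.75, 2.08], [0.22, 2.7], [-1.18, 4.32], [0.11, 2.71], [-2.7, 2.7]. Speed limits (rad/s): [2.57, 2.57, 3.14, 3.14, 3.14, 3.14].

## Interface

Orientations are given as a unit quaternion [w, x, y, z].
In Python, from rig import manip gives the robot as it stands. The module is installed in compiled form; this text tells all that it offers.
- The arm moves only by the tool move_arm, never from a script. Its argument "series" is a list that holds one entry, the list of rows, each a list of 7 numbers: the shift along the world's x, y, z in m, then the turn, a rotation vector about the world's x, y, z in rad, then the finger opening in m, from 0 to 0.0854. A call has 1 to 20 rows; each row shifts and turns the commanded pose from where the row before left it; what a row does not reach is not made up. A row lasts 1/12 s, in which the tool goes at most 41.7 mm and 7.16 degrees, less where a joint would pass 70% of its speed; a pose out of reach is approached as far as the arm can. A call with a gripper value outside its range is refused whole. The fingers move at their own pace and stop on an object; "newtons" is the grip in N (left out, the last holds). Time passes only in rows, so rows that do not move let the fingers close. It gives the time, the measured TCP pose, the force and the opening at its end, in the units of the state.
- manip.get_state(): the state, without advancing time (a new reading comes with each control period).
- manip.get_image(name): name is "scene" or "top" or "wrist"; returns a dict with "color" (480x640x3 uint8, red, green, blue), "fx", "fy", "cx", "cy" (pixels), "R" (3x3) and "t" (3): a world point X has camera coordinates R X + t; the wrist camera has in their place "tool_from_camera" (4x4, takes a point from camera to tool coordinates, whose origin is the TCP and whose axes are the flange's). Camera axes: x right, y down, z forward; pixel columns grow to the right and rows downward; lengths in m; the calibration is good to about 2 mm. A picture is of the moment at which its call begins: read the wrist's pose just before it. There is no depth.
- manip.sign_off(): hands the job in, once; it reports no verdict.
The state is a dict: "clock": time; "qpos": joint angles; "qd": joint speeds; "effort": joint torques, N m; "position": TCP position; "ee_rot": TCP orientation; "contact_force": force on the tool from outside, world axes, zero at the start; "moment": the same for the moment, N m; "width": finger opening in m.
Only numpy, scipy, OpenCV 4.12 (cv2) and the standard library are available. Lean on these libraries where they do the work, as an engineer would, in place of code of your own. Each camera call takes 0.05 s, during which the arm holds its last target.

## Task

Seat the heel block of the steel sprung tweezers flat and square in the stand's rectangular pocket, tips over the gauge plate, and leave the switch box, saucer and driver case where they are. Then squeeze the two arms evenly between the fingers until the gap between the tips matches the gap between the two lines scribed on the gauge plate (14 mm). I want to lock the stop screw then, so finish while still holding the squeeze steady at that gap, with the heel still fully down in its pocket.

Things in the scene. Friction and masses are not known exactly. Their poses are not given: they have to be found in the camera images.
- heel (a point): sprung steel tweezers lying on the bench: a plain heel block 44 mm (its x) by 34 mm (its y) by 40 mm high, weighing about 0.2 kg in all, with two thin upright arms that reach 95 mm out of its +x face. This point is on the block's vertical axis, 30 mm above its underside (10 mm below its top): grip the block here across its 34 mm width, because its lowest 8 mm goes into the pocket. Axes: x from the block towards the tips, y to the left arm, z up
- grip_left (a point): point on the outer face of the left (+y of the tweezers) arm where a finger should press, at the ribs, 62 mm along the arm from its root in the block's +x face (84 mm from the block's vertical axis), mid-height of the arm. The arm is 3 mm thick and 14 mm high, its centre line 23 mm above the block's underside; x runs along the arm to its tip
- grip_right (a point): the same point on the outer face of the right (-y) arm. At rest the two points are about 37 mm apart
- tip_left (a point): inner face of the left arm's tip, 95 mm along the arm from its root (117 mm from the block's vertical axis); at rest the tips stand about 38 mm apart
- tip_right (a point): inner face of the right arm's tip
- prong_left (a joint): swing of the left arm in its root at the block, rad: 0 sprung open (the arm then splays outward by 0.11), growing as it is squeezed inward, 0.19 at most. The roots are 20 mm apart (arm centre lines). With both arms squeezed alike the tip gap is about 38 mm minus 190 mm per rad; 14 mm is reached at about 0.126 each, where the grip points are about 21 mm apart and each finger feels about 6 N
- prong_right (a joint): swing of the right arm, same meaning
- pocket (a point): centre of the floor of the rectangular pocket in the fixed setting stand (base plate 200 by 76 mm, 6 mm thick, fixed to the bench). The pocket is 47 mm (x) by 37 mm (y), its floor is 6 mm above the bench and its walls (outside 66 by 56 mm) rise 8 mm above the floor, with slightly bevelled mouths. Axes: x from the pocket to the gauge plate, y left, z up; the tweezers go in with their x along this x
- gauge (a point): point midway between the two dark scribed lines on the gauge plate, on its top face 16 mm above the bench, under where the tips stand when the tweezers are seated (117 mm along x from the pocket centre). The lines run along the stand's x, 14 mm apart centre to centre. The plate covers from 106 to 153 mm from the pocket centre and is 60 mm wide
- switch_box: bystander: grey plastic box 75 by 75 by 45 mm with a small toggle on top; origin at the centre of its underside
- saucer: bystander: white ceramic saucer, 124 mm across, 18 mm high; origin at the centre of its underside
- driver_case: bystander: open black hinged case of hex drivers, 100 by 160 mm, lid standing up about 110 mm at its far side; origin at the centre of its underside
There are look-alikes about, which are no part of the job. Of the things like the part that bears heel, leave any that is red; of the rest the larger one is meant.

How it is judged:
By the outcome, as a careful person would: the job done as asked, in the order asked, and still so for the second after the job is handed in, while the arm keeps its last pose, push and grip.
It also fails if it takes over 45 s, if anything falls off the work surface, if the arm or the gripper's body presses on something with over 40 N, if the wrist force passes 120 N, or if a joint passes its speed limit or range.

## Working session

There is one attempt and no reset: what is moved stays moved. The work goes in short steps, Python scripts to look and compute and a tool call to move; the robot and the scene stay as the last step left them, time stands still between calls to the robot, and variables do not carry over. Pictures are saved under pics/ and viewed, and the job is handed in when it is done.

Besides the shell and the picture viewer there is one more tool, called after "Call:" in YAML: its name, and indented under it one key for each argument. move_arm: Moves the arm, as the interface text tells. Its arguments: {"type":"object","properties":{"series":{"type":"array"},"newtons":{"type":"number"}},"required":["series"]}

```bash
mkdir -p pics
cat > h.py <<'E'
import numpy as np, cv2, json
from rig import manip
from scipy.spatial.transform import Rotation as Rn
def grab(n,fn):
    s=manip.get_state()
    im=manip.get_image(n)
    cv2.imwrite('pics/'+fn+'.png',im['color'][:,:,::-1])
    d={k:np.array(v).tolist() for k,v in im.items() if k!='color'}
    d['pos']=list(map(float,s['position'])); d['rot']=list(map(float,s['ee_rot']))
    json.dump(d,open('pics/'+fn+'.json','w'))
    return s
def cam(fn):
    d=json.load(open('pics/'+fn+'.json'))
    K=np.array([[d['fx'],0,d['cx']],[0,d['fy'],d['cy']],[0,0,1]])
    if 'R' in d: R=np.array(d['R']);t=np.array(d['t'])
    else:
        T=np.array(d['tool_from_camera']); q=d['rot']
        W=np.eye(4);W[:3,:3]=Rn.from_quat([q[1],q[2],q[3],q[0]]).as_matrix();W[:3,3]=d['pos']
        M=np.linalg.inv(W@T);R=M[:3,:3];t=M[:3,3]
    return K,R,t
def ray(fn,u,v,z):
    K,R,t=cam(fn); c=-R.T@t; d=R.T@np.linalg.inv(K)@np.array([u,v,1.])
    return c+d*(z-c[2])/d[2]
def proj(fn,X):
    K,R,t=cam(fn); p=K@(R@np.array(X,float)+t); return p[:2]/p[2]
def tri(obs):
    A=[];b=[]
    for fn,u,v in obs:
        K,R,t=cam(fn);c=-R.T@t;d=R.T@np.linalg.inv(K)@np.array([u,v,1.]);d/=np.linalg.norm(d)
        P=np.eye(3)-np.outer(d,d);A.append(P);b.append(P@c)
    return np.linalg.lstsq(np.vstack(A),np.hstack(b),rcond=None)[0]
E
python3 - <<'E'
from h import *
for n in ['scene','top','wrist']: s=grab(n,n+'0')
print(s)
for n in ['scene','top','wrist']:
    K,R,t=cam(n+'0');print(n,K[0,0],-R.T@t,R[2])
E
```

```text
{'clock': 0.1, 'qpos': array([ 1.17398369e+00,  2.76545798e-01,  1.50599116e+00,  1.06752774e-06,
        1.36070265e+00, -1.21016976e-01]), 'qd': array([-7.40631032e-05, -1.58114230e-03, -3.30515587e-03,  3.93793856e-04,
       -1.27342220e-04, -2.00205053e-03]), 'effort': array([ 1.10129160e-03, -4.17696834e+01, -2.46403456e+01, -8.87337478e-05,
        5.76417850e-03,  1.94057651e-05]), 'position': array([0.15642109, 0.55285349, 0.24152431]), 'ee_rot': array([-2.11340849e-04,  1.37461270e-01,  9.90506800e-01, -7.95895974e-04]), 'contact_force': array([ 0.62580602, -0.21146916, -0.03577398]), 'moment': array([-0.01067884, -0.00952075, -0.01498491]), 'width': 0.08541847667437863}
scene 559.9314159306706 [ 1.42449664 -0.57125291  0.94014297] [-0.61271278  0.39900099 -0.68218858]
top 520.695322209558 [ 0.56808854 -0.02986291  1.19553282] [ 0.06731846 -0.00753232 -0.99770311]
wrist 418.7776979159336 [0.08169896 0.57367008 0.37274829] [ 0.29222782 -0.08489419 -0.95257329]
```

View pics/scene0.png

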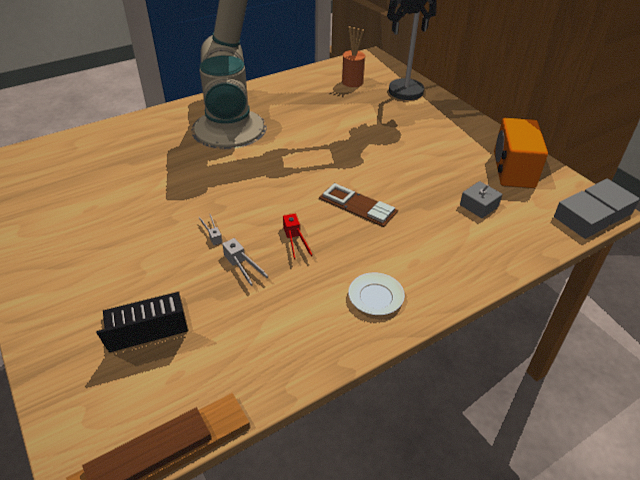

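View pics/top0.png

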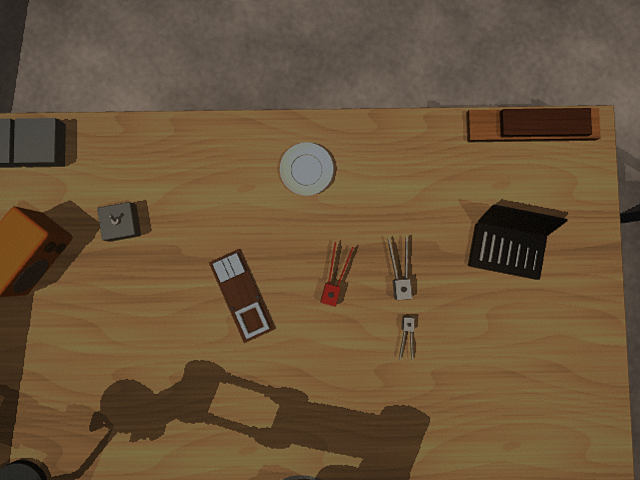

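View pics/wrist0.png

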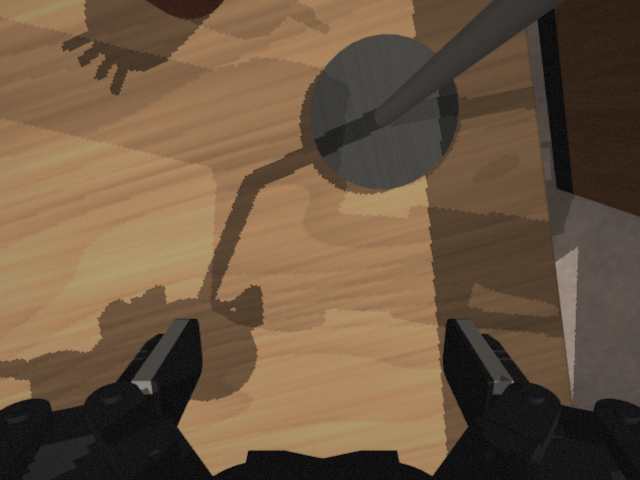

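Three tweezers in the top view: red (331,293), large steel (403,288) and small steel (409,324). The large steel one is meant, because it isn't red and is the larger of the other two. The stand's pocket is at about (253,320) and its gauge plate at (228,266). I'll confirm with a crop.

Run:
```python
from h import *
a=cv2.imread('pics/top0.png')
c=cv2.resize(a[225:365,370:450],None,fx=4,fy=4,interpolation=cv2.INTER_CUBIC)
b=cv2.resize(a[235:350,195:290],None,fx=4,fy=4,interpolation=cv2.INTER_CUBIC)
h=max(c.shape[0],b.shape[0])
o=np.zeros((h,c.shape[1]+b.shape[1],3),np.uint8);o[:c.shape[0],:c.shape[1]]=c;o[:b.shape[0],c.shape[1]:]=b
cv2.imwrite('pics/crop0.png',o)
for n,u,v,z in [('big heel',403,288,.04),('tipL',390,237,.03),('tipR',409,237,.03),('small',409,324,.025),('red',331,293,.04),('pocket',253,320,.014),('gauge',228,266,.016),('sw',119,221,.045),('saucer',307,168,.018),('case',508,240,.03)]:
    print(n,ray('top0',u,v,z).round(3))
```

```text
big heel [ 0.529 -0.234  0.04 ]
tipL [ 0.643 -0.21   0.03 ]
tipR [ 0.642 -0.253  0.03 ]
small [ 0.448 -0.248  0.025]
red [ 0.52  -0.075  0.04 ]
pocket [0.461 0.1   0.014]
gauge [0.583 0.156 0.016]
sw [0.686 0.392 0.045]
saucer [ 0.804 -0.026  0.018]
case [ 0.632 -0.475  0.03 ]
```

View pics/crop0.png

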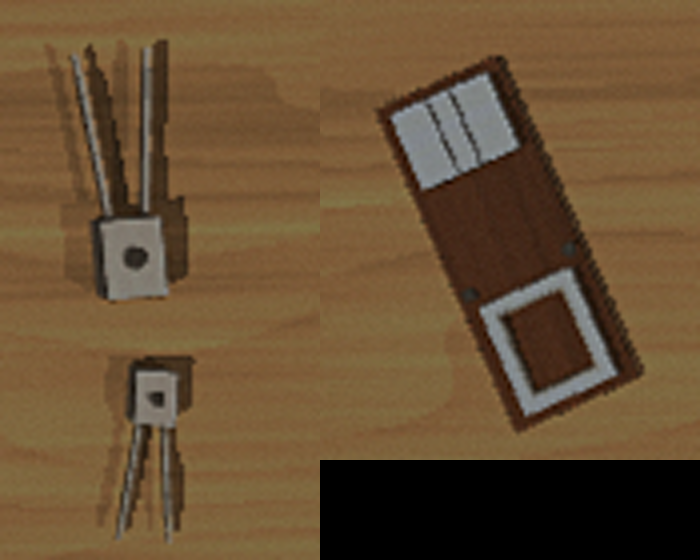

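The crop shows the large plain-steel block with its hole at crop (135,257), about top pixel (403.7,289), tips pointing world +x. The small one below it at crop (157,397) is not wanted. On the stand, the pocket ring and the two scribed lines are clear. Next I move above the heel with the camera on the tip side.

Call:
move_arm:
  series:
    - [[0.0155,-0.0328,0,0,0,-0.1185,0.0854],[0.0155,-0.0328,0,0,0,-0.1185,0.0854],[0.0155,-0.0328,0,0,0,-0.1185,0.0854],[0.0155,-0.0328,0,0,0,-0.1185,0.0854],[0.0155,-0.0328,0,0,0,-0.1185,0.0854],[0.0155,-0.0328,0,0,0,-0.1185,0.0854],[0.0155,-0.0328,0,0,0,-0.1185,0.0854],[0.0155,-0.0328,0,0,0,-0.1185,0.0854],[0.0155,-0.0328,0,0,0,-0.1185,0.0854],[0.0155,-0.0328,0,0,0,-0.1185,0.0854],[0.0155,-0.0328,0,0,0,-0.1185,0.0854],[0.0155,-0.0328,0,0,0,-0.1185,0.0854],[0.0155,-0.0328,0,0,0,-0.1185,0.0854],[0.0155,-0.0328,0,0,0,-0.1185,0.0854],[0.0155,-0.0328,0,0,0,-0.1185,0.0854],[0.0155,-0.0328,0,0,0,-0.1185,0.0854]]

```text
clock: 1.48
position: [0.4047, 0.0267, 0.2423]
ee_rot: [-0.0, 0.886, 0.463, 0.0]
contact_force: [1.1, 1.4, 0.3]
width: 0.0854
```

Call:
move_arm:
  series:
    - [[0.0155,-0.0328,-0.005,0,0,-0.1185,0.0854],[0.0155,-0.0328,-0.005,0,0,-0.1185,0.0854],[0.0155,-0.0328,-0.005,0,0,-0.1185,0.0854],[0.0155,-0.0328,-0.005,0,0,-0.1185,0.0854],[0.0155,-0.0328,-0.005,0,0,-0.1185,0.0854],[0.0155,-0.0328,-0.005,0,0,-0.1185,0.0854],[0.0155,-0.0328,-0.005,0,0,-0.1185,0.0854],[0.0155,-0.0328,-0.005,0,0,-0.1185,0.0854],[0,0,0,0,0,0,0.0854],[0,0,0,0,0,0,0.0854],[0,0,0,0,0,0,0.0854]]

```text
clock: 2.4
position: [0.5279, -0.2333, 0.2017]
ee_rot: [-0.001, 1.0, 0.011, -0.001]
contact_force: [-0.2, 0.9, 0.4]
width: 0.0856
```

Run:
```python
from h import *
s=grab('wrist','wrist1')
print(s['clock'],s['position'],s['qpos'],s['qd'],s['contact_force'])
q=s['ee_rot'];R=Rn.from_quat([q[1],q[2],q[3],q[0]]).as_matrix();print(R.round(4), np.degrees(np.arctan2(R[1,0],R[0,0])))
```

```text
2.4 [ 0.52791149 -0.23333076  0.20170022] [-5.36977371e-01  3.05428342e-01  1.56539726e+00  4.64326343e-04
  1.27308233e+00  1.01148950e+00] [ 0.0198587  -0.02497656  0.01432886  0.00067727 -0.00063811  0.00301389] [-0.23455826  0.94374422  0.38157962]
[[ 0.9998  0.0222 -0.0018]
 [ 0.0222 -0.9998  0.0016]
 [-0.0017 -0.0016 -1.    ]] 1.2716294562023305
```

View pics/wrist1.png

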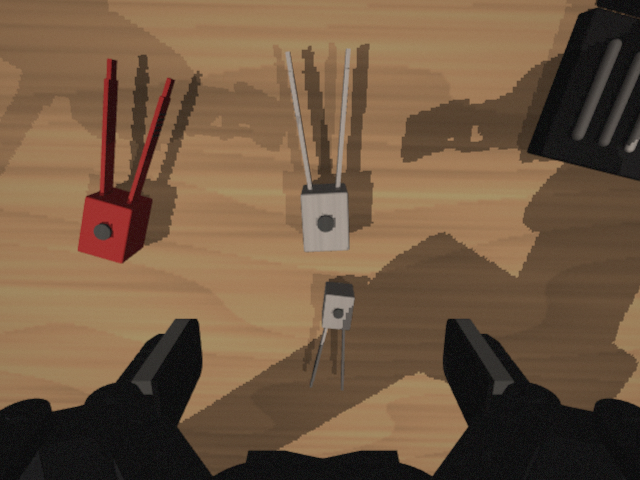

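The wrist view shows the wanted tweezers with their hole at about (326,222), the red one at (103,231) and the small one at (338,313). I'll measure the block's top face and arm directions.

Run:
```python
from h import *
a=cv2.imread('pics/wrist1.png')
print('hole',ray('wrist1',326,222.5,.04).round(4), 'top view',ray('top0',403.7,289,.04).round(4))
h=cv2.cvtColor(a,cv2.COLOR_BGR2HSV)
m=((h[...,1]<45)&(h[...,2]>110)).astype(np.uint8)*255
roi=np.zeros_like(m);roi[30:262,270:380]=m[30:262,270:380]
n,l,st,c=cv2.connectedComponentsWithStats(roi)
for i in range(1,n):
    if st[i,4]>60:print(i,st[i],c[i])
blk=roi.copy();blk[:190]=0
blk=cv2.morphologyEx(blk,cv2.MORPH_OPEN,np.ones((5,5)))
cs=max(cv2.findContours(blk,0,2)[0],key=cv2.contourArea)
P=np.array([ray('wrist1',u,v,.04)[:2] for u,v in cs[:,0]],np.float32)
r=cv2.minAreaRect(P);print('top rect',r)
# arms: top edge z=.03 centerlines
for x0,x1 in [(280,316),(330,360)]:
    pts=[]
    for v in range(55,180,5):
        u=np.where(roi[v,x0:x1])[0]
        if len(u):pts.append(ray('wrist1',u.mean()+x0,v,.03)[:2])
    pts=np.array(pts);vx,vy,px,py=cv2.fitLine(pts.astype(np.float32),2,0,.01,.01).ravel()
    print(np.degrees(np.arctan2(vy*np.sign(vx),abs(vx))),pts[0],pts[-1])
cv2.imwrite('pics/c1.png',cv2.resize(np.hstack([a[30:262,270:380],cv2.merge([roi]*3)[30:262,270:380]]),None,fx=2.5,fy=2.5))
```

```text
hole [ 0.5271 -0.2367  0.04  ] top view [ 0.5264 -0.2359  0.04  ]
1 [336  49  14 139 566] [342.45229682 117.68551237]
2 [286  52  26 138 554] [298.43501805 119.81227437]
3 [ 301  193   48   58 2345] [324.95778252 221.19573561]
top rect ((0.5273895263671875, -0.23594772815704346), (0.042480532079935074, 0.03287176787853241), 3.707336187362671)
10.319893 [ 0.63891341 -0.20839255] [ 0.55961188 -0.22261821]
-2.4830272 [ 0.63980829 -0.248231  ] [ 0.56011899 -0.24499801]
```

View pics/c1.png

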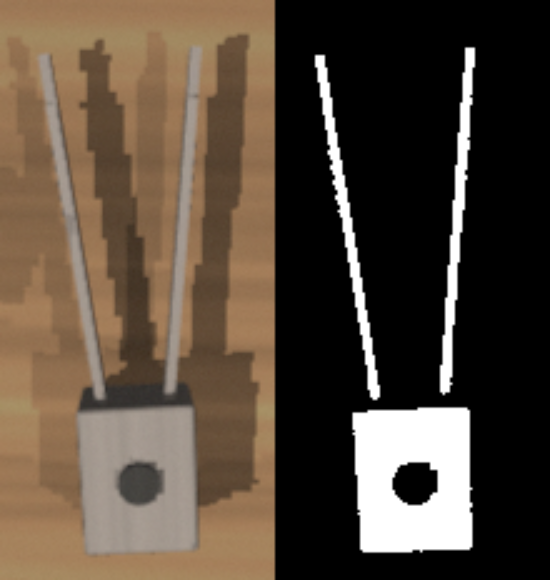

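Heel measured at (0.5272, -0.2362), yaw about 3.8°. Now I align and descend.

Call:
move_arm:
  series:
    - [[-0.0003,-0.0015,-0.015,0,0,0.0222,0.0854],[-0.0003,-0.0014,-0.02,0,0,0.0222,0.0854],[0,0,-0.02,0,0,0,0.0854],[0,0,-0.02,0,0,0,0.0854],[0,0,-0.02,0,0,0,0.0854],[0,0,-0.02,0,0,0,0.0854],[0,0,-0.02,0,0,0,0.0854],[0,0,-0.015,0,0,0,0.0854],[0,0,-0.015,0,0,0,0.0854],[0,0,-0.008,0,0,0,0.0854],[0,0,-0.005,0,0,0,0.0854],[0,0,0,0,0,0,0.0854],[0,0,0,0,0,0,0.0854]]

```text
clock: 3.53
position: [0.5283, -0.2365, 0.025]
ee_rot: [0.0, 0.999, 0.033, 0.0]
contact_force: [-0.8, -0.1, 0.1]
width: 0.085
```

Run:
```python
from h import *
s=grab('wrist','wrist2')
print(s['clock'],s['position'],s['contact_force'])
q=s['ee_rot'];R=Rn.from_quat([q[1],q[2],q[3],q[0]]).as_matrix();print(R.round(4), np.degrees(np.arctan2(R[1,0],R[0,0])))
```

```text
3.5333 [ 0.52833067 -0.23652072  0.0250422 ] [-0.77588709 -0.093735    0.06976137]
[[ 9.978e-01  6.690e-02  9.000e-04]
 [ 6.690e-02 -9.978e-01 -5.000e-04]
 [ 8.000e-04  6.000e-04 -1.000e+00]] 3.8356406618503076
```

View pics/wrist2.png

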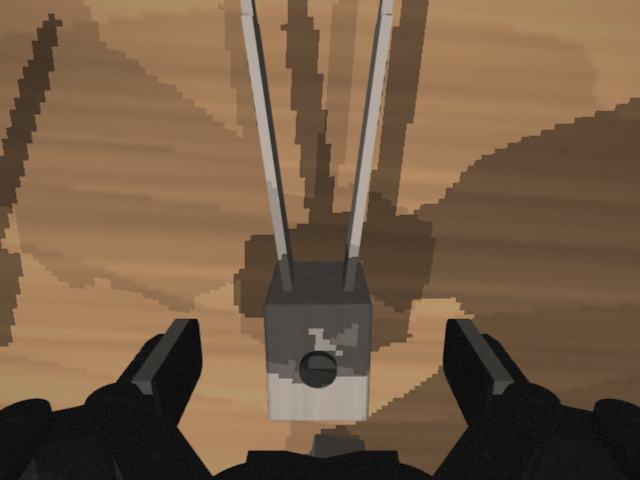

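The block sits squarely between the pads with its hole at (318,369), and the arms are symmetric. I close with 40 N and lift a little.

Call:
move_arm:
  series:
    - [[-0.001,0,-0.001,0,0,0,0.06],[0,0,0,0,0,0,0.04],[0,0,0,0,0,0,0.03],[0,0,0,0,0,0,0.025],[0,0,0,0,0,0,0.025],[0,0,0,0,0,0,0.025],[0,0,0,0,0,0,0.025],[0,0,0,0,0,0,0.025]]
  newtons: 40

```text
clock: 4.25
position: [0.5272, -0.2368, 0.0238]
ee_rot: [0.0, 0.999, 0.033, 0.0]
contact_force: [0.1, 1.1, 5.8]
width: 0.0332
```

Run:
```python
from h import *
s=grab('wrist','wrist3')
print(s['clock'],s['position'],s['contact_force'],s['width'])
# refine pocket from top image
a=cv2.imread('pics/top0.png');h=cv2.cvtColor(a,cv2.COLOR_BGR2HSV)
m=((h[...,1]<60)&(h[...,2]>90)).astype(np.uint8)*255
for name,(x0,y0,x1,y1),z in [('ring',(225,295,280,345),.014),('plate',(205,245,252,290),.016)]:
    r=np.zeros_like(m);r[y0:y1,x0:x1]=m[y0:y1,x0:x1]
    c=max(cv2.findContours(r,cv2.RETR_EXTERNAL,2)[0],key=cv2.contourArea)
    P=np.array([ray('top0',u,v,z)[:2] for u,v in c[:,0]],np.float32)
    print(name,cv2.minAreaRect(P))
```

```text
4.25 [ 0.52721219 -0.23682948  0.02381248] [0.1430943  1.10097755 5.77734481] 0.03319875698900942
ring ((0.46132394671440125, 0.10383839160203934), (0.06677629053592682, 0.05589437112212181), 23.42414093017578)
plate ((0.5799303650856018, 0.15572381019592285), (0.04645075649023056, 0.059171393513679504), 23.261545181274414)
```

View pics/wrist3.png

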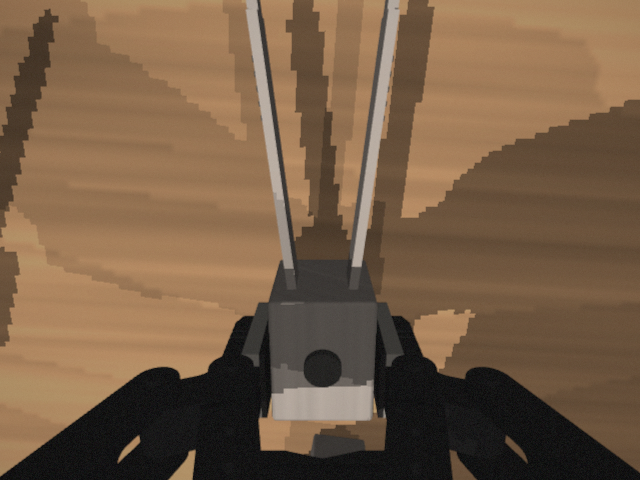

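Held at 33 mm width with its hole at (322,368). I lift and go to a spot about 80 mm behind the pocket, so the wrist camera sees the pocket and gauge.

Call:
move_arm:
  series:
    - [[0,0,0.008,0,0,0,0.025],[0,0,0.015,0,0,0,0.025],[0,0,0.025,0,0,0,0.025],[0,0,0.025,0,0,0,0.025],[0,0,0.025,0,0,0,0.025],[-0.008,0.018,0.02,0,0,0.0245,0.025],[-0.01,0.0225,0.008,0,0,0.0245,0.025],[-0.01,0.0225,0,0,0,0.0245,0.025],[-0.01,0.0225,0,0,0,0.0245,0.025],[-0.01,0.0225,0,0,0,0.0245,0.025],[-0.01,0.0225,0,0,0,0.0245,0.025],[-0.01,0.0225,0,0,0,0.0245,0.025],[-0.01,0.0225,0,0,0,0.0245,0.025],[-0.01,0.0225,0,0,0,0.0245,0.025],[-0.01,0.0225,0,0,0,0.0245,0.025],[-0.01,0.0225,0,0,0,0.0245,0.025],[-0.01,0.0225,0,0,0,0.0245,0.025],[-0.01,0.0225,0,0,0,0.0245,0.025],[-0.011,0.021,0,0,0,0.0245,0.025]]

```text
clock: 5.88
position: [0.3871, 0.0731, 0.1492]
ee_rot: [0.0, 0.979, 0.204, -0.0]
contact_force: [0.1, -0.5, -1.7]
width: 0.0332
```

Call:
move_arm:
  series:
    - [[0,0,0,0,0,0,0.025],[0,0,0,0,0,0,0.025],[0,0,0,0,0,0,0.025]]

```text
clock: 6.13
position: [0.3882, 0.0719, 0.1494]
ee_rot: [0.0, 0.979, 0.203, 0.0]
contact_force: [0.5, 0.5, -1.3]
width: 0.0332
```

Run:
```python
from h import *
s=grab('wrist','wrist4')
print(s['clock'],s['position'],s['contact_force'],s['width'])
q=s['ee_rot'];R=Rn.from_quat([q[1],q[2],q[3],q[0]]).as_matrix();print(R.round(4), np.degrees(np.arctan2(R[1,0],R[0,0])))
```

```text
6.1333 [0.38821016 0.07194736 0.14937466] [ 0.53863988  0.46580789 -1.26235983] 0.033242676442743944
[[ 9.172e-01  3.984e-01  6.000e-04]
 [ 3.984e-01 -9.172e-01 -7.000e-04]
 [ 2.000e-04  9.000e-04 -1.000e+00]] 23.47535154357335
```

View pics/wrist4.png

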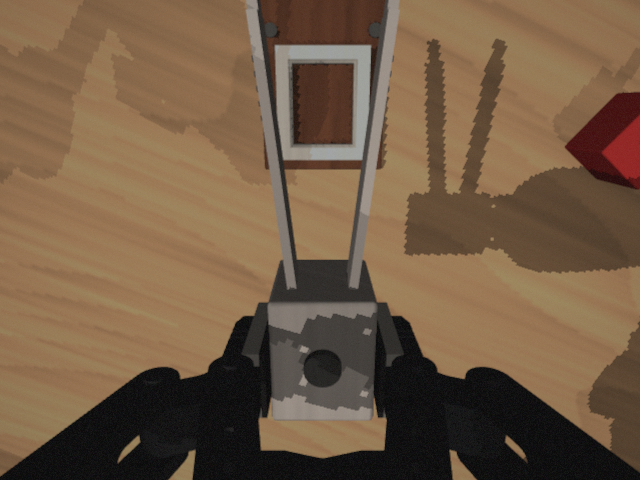

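Run:
```python
from h import *
a=cv2.imread('pics/wrist4.png')
cv2.imwrite('pics/c4a.png',cv2.resize(a[25:175,255:395],None,fx=4,fy=4,interpolation=cv2.INTER_CUBIC))
cv2.imwrite('pics/c4b.png',cv2.resize(a[250:430,240:400],None,fx=3.3,fy=3.3,interpolation=cv2.INTER_CUBIC))
```

```text
(no output)
```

View pics/c4a.png

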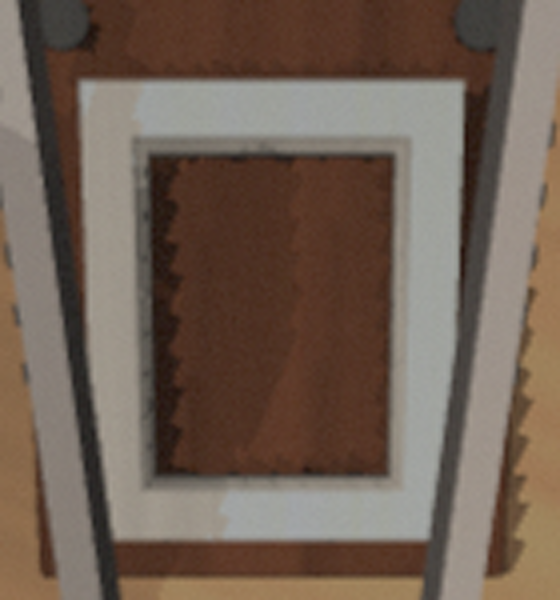

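View pics/c4b.png

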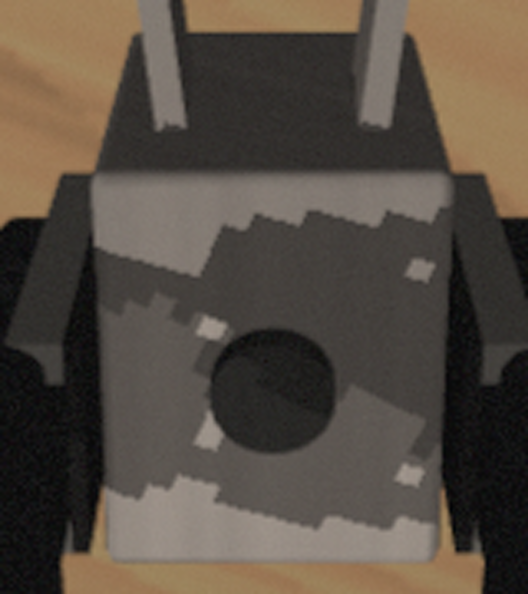

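The pocket mouth (crop corners about (133,137), (411,137), (405,489), (145,489)) and the block's top face (about (92,172), (452,172), (437,562), (107,562)) are both clear. I'll compare them in the tool frame.

Run:
```python
from h import *
f=lambda p,s,o:((p[0]+.5)/s-.5+o[0],(p[1]+.5)/s-.5+o[1])
d=json.load(open('pics/wrist4.json'));p=np.array(d['pos']);
yaw=np.radians(23.475);e=np.array([np.cos(yaw),np.sin(yaw)]);n=np.array([-e[1],e[0]])
def rep(name,pts,s,o,z):
    P=np.array([ray('wrist4',*f(q,s,o),z)[:2] for q in pts])
    c=P.mean(0);dx=(P[0]+P[1]-P[2]-P[3])/2;dy=(P[0]+P[3]-P[1]-P[2])/2
    print(name,'world',c.round(4),'tool',np.round([(c-p[:2])@e,(c-p[:2])@n],4),'size',np.linalg.norm(dx).round(4),np.linalg.norm(dy).round(4),'yaw',np.degrees(np.arctan2(dx[1],dx[0])).round(2),np.degrees(np.arctan2(-dy[0],dy[1])).round(2))
rep('mouth',[(133,137),(411,137),(405,489),(145,489)],4,(255,25),.014)
rep('floor',[(150,155),(394,155),(390,475),(155,475)],4,(255,25),.006)
rep('ringtop',[(79,80),(465,80),(433,540),(112,540)],4,(255,25),.014)
rep('block',[(92,172),(452,172),(437,562),(107,562)],3.3,(240,250),p[2]+.0162)
u=f((272,391),3.3,(240,250));h=ray('wrist4',*u,p[2]+.0162)[:2];print('hole tool',(h-p[:2])@e,(h-p[:2])@n)
```

```text
mouth world [0.4623 0.1026] tool [ 0.0802 -0.0014] size 0.0505 0.0406 yaw 24.05 23.5
floor world [0.4622 0.1027] tool [ 0.0801 -0.0013] size 0.0473 0.0373 yaw 23.61 23.5
ringtop world [0.4621 0.1027] tool [ 0.08   -0.0012] size 0.066 0.0533 yaw 23.58 23.5
block world [0.3888 0.0715] tool [ 0.0004 -0.0006] size 0.0433 0.0331 yaw 23.49 23.42
hole tool -0.0012511936988877112 -0.0006364787756004583
```

Correction to the pocket in the tool frame is +80.3 mm along x and -0.7 mm in y. I go over it, descend to about 8 mm above the wall, and look again.

Call:
move_arm:
  series:
    - [[0.0074,0.0031,0,0,0,0.0017,0.025],[0.0148,0.0063,0,0,0,0,0.025],[0.0185,0.0079,0,0,0,0,0.025],[0.0185,0.0079,0,0,0,0,0.025],[0.0111,0.0047,-0.008,0,0,0,0.025],[0.0037,0.0015,-0.015,0,0,0,0.025],[0,0,-0.02,0,0,0,0.025],[0,0,-0.02,0,0,0,0.025],[0,0,-0.02,0,0,0,0.025],[0,0,-0.014,0,0,0,0.025],[0,0,-0.006,0,0,0,0.025],[0,0,0,0,0,0,0.025],[0,0,0,0,0,0,0.025],[0,0,0,0,0,0,0.025]]

```text
clock: 7.35
position: [0.4633, 0.1035, 0.0471]
ee_rot: [0.0, 0.979, 0.204, 0.001]
contact_force: [-0.1, 0.5, -1.5]
width: 0.0332
```

Run:
```python
from h import *
s=grab('wrist','wrist5');grab('scene','scene5')
print(s['clock'],s['position'],s['contact_force'],s['width'])
q=s['ee_rot'];R=Rn.from_quat([q[1],q[2],q[3],q[0]]).as_matrix();print(R.round(4), np.degrees(np.arctan2(R[1,0],R[0,0])))
a=cv2.imread('pics/scene5.png')
print(proj('scene5',[.462,.1027,.02]))
u,v=proj('scene5',[.49,.115,.02]).astype(int)
cv2.imwrite('pics/c5.png',cv2.resize(a[v-65:v+45,u-70:u+70],None,fx=5,fy=5,interpolation=cv2.INTER_CUBIC)); print(u-70,v-65)
```

```text
7.35 [0.46329302 0.10349687 0.04711261] [-0.10642702  0.50851035 -1.45923282] 0.03315545348420928
[[ 9.17e-01  3.99e-01  2.10e-03]
 [ 3.99e-01 -9.17e-01  1.00e-04]
 [ 2.00e-03  8.00e-04 -1.00e+00]] 23.514196829245712
[339.13827491 189.93244007]
278 129
```

View pics/wrist5.png

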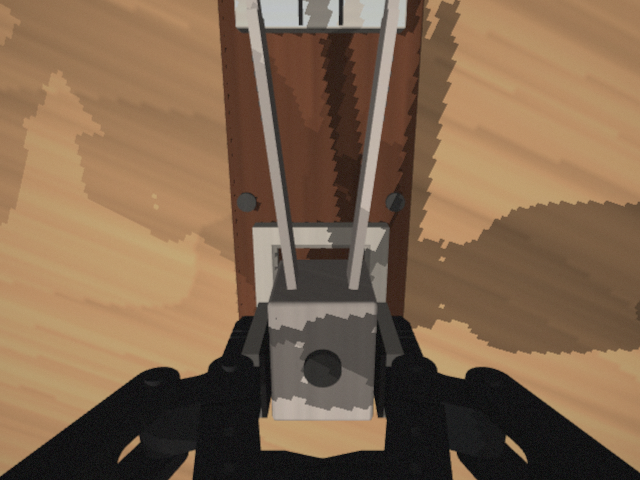

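View pics/c5.png

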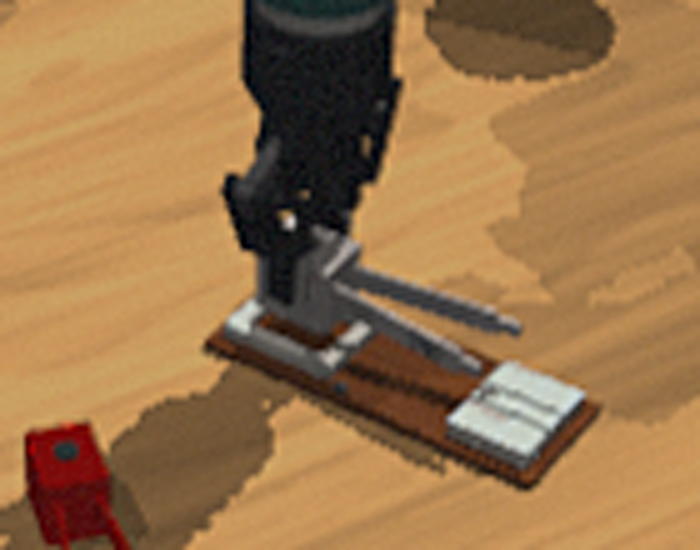

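Lateral alignment is good: the gauge lines' midpoint is at u=321 and the arms' midpoint at 321.5. TCP reads about 1 mm too far along x, so I'll check front clearance at the block's bottom edge (row about 261).

Run:
```python
from h import *
a=cv2.imread('pics/wrist5.png')
c=cv2.resize(a[215:315,235:410],None,fx=4.5,fy=4.5,interpolation=cv2.INTER_CUBIC);cv2.imwrite('pics/c5b.png',c)
p=np.array(json.load(open('pics/wrist5.json'))['pos']);yaw=np.radians(23.51);e=np.array([np.cos(yaw),np.sin(yaw)])
for v,z in [(226,.014),(243,.014),(246,.014),(249,.006),(261,p[2]-.0238),(303,p[2]+.0162),(419,p[2]+.0162)]:
    print(v,z,((ray('wrist5',322,v,z)-p)[:2]@e).round(4))
```

```text
226 0.014 0.0321
243 0.014 0.0249
246 0.014 0.0236
249 0.006 0.0196
261 0.023312612690509063 0.0204
303 0.06331261269050906 0.0216
419 0.06331261269050906 -0.0209
```

View pics/c5b.png

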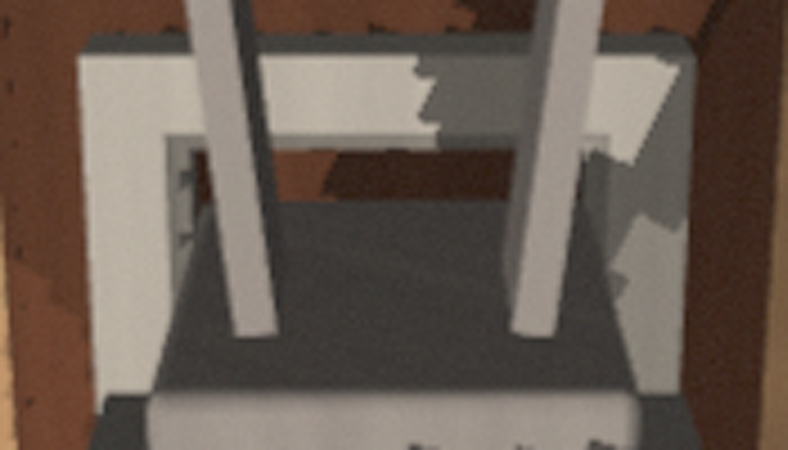

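Block is within about 1 mm of the pocket centre, so I shift (-0.9, +0.1) mm and start inserting slowly.

Call:
move_arm:
  series:
    - [[-0.0009,0.0001,-0.001,0,0,0,0.025],[0,0,-0.002,0,0,0,0.025],[0,0,-0.002,0,0,0,0.025],[0,0,-0.002,0,0,0,0.025],[0,0,-0.002,0,0,0,0.025],[0,0,-0.0015,0,0,0,0.025],[0,0,-0.0015,0,0,0,0.025],[0,0,0,0,0,0,0.025],[0,0,0,0,0,0,0.025]]

```text
clock: 8.2
position: [0.461, 0.1037, 0.0342]
ee_rot: [0.0, 0.979, 0.204, -0.0]
contact_force: [0.3, 0.1, -3.1]
width: 0.0335
```

The underside is now about 3.6 mm below the mouth and no contact force shows. I continue down to the floor.

Call:
move_arm:
  series:
    - [[0,0,-0.001,0,0,0,0.025],[0,0,-0.001,0,0,0,0.025],[0,0,-0.001,0,0,0,0.025],[0,0,-0.0008,0,0,0,0.025],[0,0,-0.0005,0,0,0,0.025],[0,0,0,0,0,0,0.025],[0,0,0,0,0,0,0.025]]

```text
clock: 8.78
position: [0.4611, 0.1037, 0.03]
ee_rot: [0.0, 0.979, 0.204, -0.0]
contact_force: [-0.3, -0.6, -2.5]
width: 0.0333
```

Call:
move_arm:
  series:
    - [[0,0,-0.0005,0,0,0,0.025],[0,0,-0.0005,0,0,0,0.025],[0,0,-0.0005,0,0,0,0.025],[0,0,0,0,0,0,0.025],[0,0,0,0,0,0,0.025]]

```text
clock: 9.2
position: [0.4612, 0.1037, 0.0297]
ee_rot: [0.0, 0.979, 0.204, 0.0]
contact_force: [-2.7, -0.7, 9.5]
width: 0.0335
```

Run:
```python
from h import *
s=grab('wrist','wrist6')
print(s['clock'],s['position'],s['contact_force'],s['width'],s['moment'])
q=s['ee_rot'];R=Rn.from_quat([q[1],q[2],q[3],q[0]]).as_matrix();print(R[2].round(4))
a=cv2.imread('pics/wrist6.png')
cv2.imwrite('pics/c6.png',cv2.resize(a[190:430,230:410],None,fx=2.5,fy=2.5,interpolation=cv2.INTER_CUBIC))
```

```text
9.2 [0.46119736 0.10372009 0.02974128] [-2.71321276 -0.71667701  9.52670572] 0.0334912948844299 [-0.02425781  0.47822599  0.0316765 ]
[ 6.e-04  4.e-04 -1.e+00]
```

View pics/c6.png

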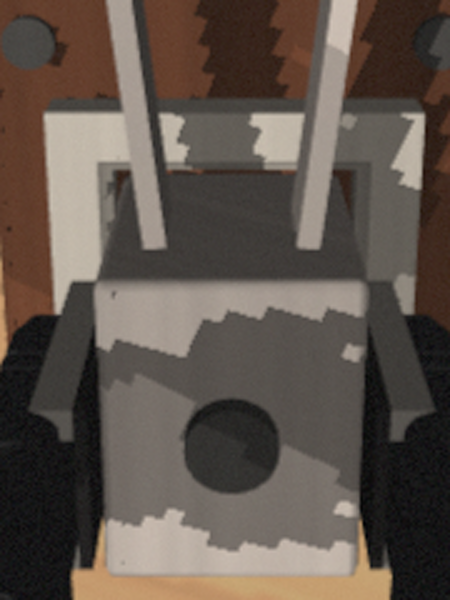

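Firm contact at TCP z 0.0297, which matches the 6 mm floor, and the block is level. I release gently, rise 15 mm, and look.

Call:
move_arm:
  series:
    - [[0,0,0.001,0,0,0,0.033],[0,0,0,0,0,0,0.036],[0,0,0,0,0,0,0.045],[0,0,0,0,0,0,0.06],[0,0,0,0,0,0,0.0854],[0,0,0,0,0,0,0.0854],[0,0,0.004,0,0,0,0.0854],[0,0,0.008,0,0,0,0.0854],[0.008,0.0035,0.008,0,0,0,0.0854],[0.0165,0.007,0.01,0,0,0,0.0854],[0.0165,0.007,0.01,0,0,0,0.0854],[0.0165,0.0075,0,0,0,0,0.0854],[0.012,0.005,0,0,0,0,0.0854],[0.007,0.003,0,0,0,0,0.0854],[0,0,0,0,0,0,0.0854],[0,0,0,0,0,0,0.0854],[0,0,0,0,0,0,0.0854]]
  newtons: 20

```text
clock: 10.67
position: [0.5362, 0.1364, 0.0693]
ee_rot: [0.0, 0.979, 0.204, -0.001]
contact_force: [-0.5, 0.0, 0.2]
width: 0.0855
```

Run:
```python
from h import *
s=grab('wrist','wrist7');grab('scene','scene7')
print(s['clock'],s['position'],s['contact_force'],s['width'])
q=s['ee_rot'];R=Rn.from_quat([q[1],q[2],q[3],q[0]]).as_matrix();print(np.degrees(np.arctan2(R[1,0],R[0,0])))
a=cv2.imread('pics/scene7.png')
cv2.imwrite('pics/c7.png',cv2.resize(a[130:240,290:430],None,fx=5,fy=5,interpolation=cv2.INTER_CUBIC))
```

```text
10.6667 [0.53624522 0.13638441 0.0693126 ] [-0.46643475  0.04694841  0.23293947] 0.0854896113802818
23.545831103830057
```

View pics/wrist7.png

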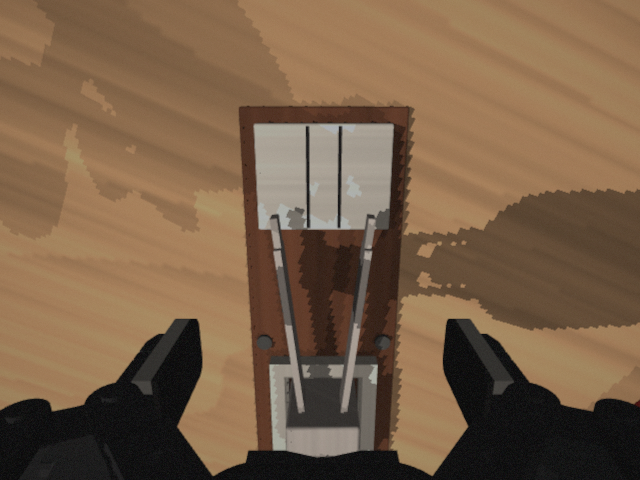

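View pics/c7.png

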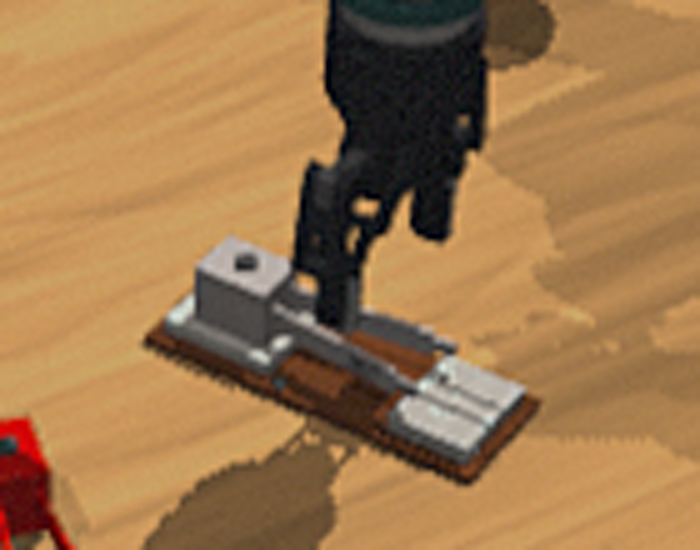

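The heel sits in the pocket with its faces parallel to the ring. Tips are at (275,216) and (371,216), the gauge lines at u=308 and 340. I compute the arm centreline in the tool frame.

Run:
```python
from h import *
a=cv2.imread('pics/wrist7.png');h=cv2.cvtColor(a,cv2.COLOR_BGR2HSV)
p=np.array(json.load(open('pics/wrist7.json'))['pos']);yaw=np.radians(23.546);e=np.array([np.cos(yaw),np.sin(yaw)]);n=np.array([-e[1],e[0]])
T=lambda u,v,z:((ray('wrist7',u,v,z)-p)[:2]@np.array([e,n]).T).round(4)
m=((h[...,1]<40)&(h[...,2]>120)).astype(np.uint8)
for v in range(235,345,15):
    L=np.where(m[v,262:300])[0]+262;Rr=np.where(m[v,345:380])[0]+345
    l,r=T(L.mean(),v,.036),T(Rr.mean(),v,.036);print(v,L[[0,-1]],Rr[[0,-1]],l,r,'mid',((l+r)/2).round(4))
print('tips',T(275,216,.036),T(371,216,.036))
print('lines',T(308,226,.016),T(340,226,.016),T(307.5,130,.016),T(340.5,130,.016))
print('gauge edge',T(324,228,.016),'block front top',T(322,427,.046),T(287,427,.046),T(359,427,.046))
print('ring',T(270,365,.014),T(376,365,.014))
```

```text
235 [273 278] [367 372] [0.0282 0.0184] [ 0.0282 -0.0201] mid [ 0.0282 -0.0008]<stdin>:8: RuntimeWarning: Mean of empty slice.
  ret = ret.dtype.type(ret / rcount)
Traceback (most recent call last):
IndexError: index 0 is out of bounds for axis 0 with size 0
```

Run:
```python
from h import *
a=cv2.imread('pics/wrist7.png')
p=np.array(json.load(open('pics/wrist7.json'))['pos']);yaw=np.radians(23.546);e=np.array([np.cos(yaw),np.sin(yaw)]);n=np.array([-e[1],e[0]])
T=lambda u,v,z:((ray('wrist7',u,v,z)-p)[:2]@np.array([e,n]).T).round(4)
print('tips',T(275,216,.036),T(371,216,.036))
print('roots',T(299.5,412,.036),T(345,412,.036))
print('lines',T(308,226,.016),T(340,226,.016),T(307.5,130,.016),T(340.5,130,.016))
print('gauge edge',T(324,228,.016),'block front top',T(287,427,.046),T(359,427,.046))
cv2.imwrite('pics/c7b.png',cv2.resize(a[110:460,230:410],None,fx=1.7*1,fy=1.7,interpolation=cv2.INTER_CUBIC))
```

```text
tips [0.0362 0.0184] [ 0.0362 -0.0204]
roots [-0.0595  0.01  ] [-0.0595 -0.0116]
lines [0.0264 0.0057] [ 0.0264 -0.0089] [0.0688 0.0055] [ 0.0688 -0.0085]
gauge edge [ 0.0255 -0.0016] block front top [-0.0593  0.0151] [-0.0593 -0.0173]
```

View pics/c7b.png

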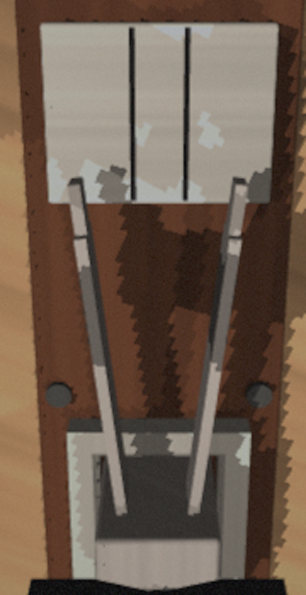

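Alignment needed is +2.5 mm along x and about -0.4 mm in y after allowing for the camera bias seen on the gripped block. I descend with the fingers open so they straddle the arms.

Call:
move_arm:
  series:
    - [[0.0025,0.0006,-0.008,0,0,0,0.0854],[0,0,-0.012,0,0,0,0.0854],[0,0,-0.012,0,0,0,0.08],[0,0,-0.009,0,0,0,0.075],[0,0,-0.006,0,0,0,0.07],[0,0,0,0,0,0,0.06],[0,0,0,0,0,0,0.05],[0,0,0,0,0,0,0.045],[0,0,0,0,0,0,0.045],[0,0,0,0,0,0,0.045]]
  newtons: 20

```text
clock: 11.6
position: [0.5406, 0.1374, 0.0231]
ee_rot: [0.0, 0.979, 0.204, 0.001]
contact_force: [0.1, 0.1, 0.1]
width: 0.0451
```

Run:
```python
from h import *
s=grab('wrist','wrist8')
print(s['clock'],s['position'],s['contact_force'],s['moment'],s['width'])
```

```text
11.6 [0.5405546  0.13735731 0.0230906 ] [0.06109159 0.09839605 0.11699641] [-0.00863116  0.02588481  0.02535736] 0.0450948067294665
```

View pics/wrist8.png

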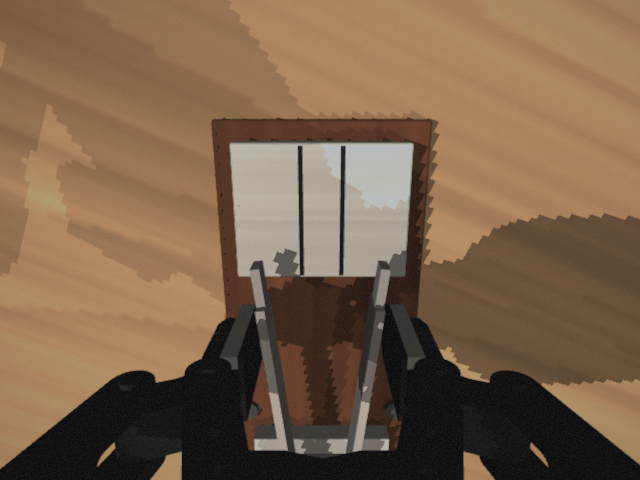

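Arms are symmetric between the pads: tips at u=258 and 384, pads at u=252 and 388. I shift 1.5 mm back and 3 mm down, then close in small steps, raising slightly to offset the pads' forward swing.

Call:
move_arm:
  series:
    - [[-0.0014,-0.0006,-0.0015,0,0,0,0.045],[0,0,-0.0015,0,0,0,0.042],[0,0,0,0,0,0,0.04],[0,0,0,0,0,0,0.038],[0,0,0,0,0,0,0.037],[0,0,0.0001,0,0,0,0.036],[0,0,0.0001,0,0,0,0.035],[0,0,0.0001,0,0,0,0.034],[0,0,0.0001,0,0,0,0.033],[0,0,0.0001,0,0,0,0.032],[0,0,0,0,0,0,0.032],[0,0,0,0,0,0,0.032]]
  newtons: 20

```text
clock: 12.65
position: [0.5388, 0.1367, 0.0201]
ee_rot: [0.0, 0.979, 0.204, 0.0]
contact_force: [-0.3, -0.1, -0.5]
width: 0.0318
```

Run:
```python
from h import *
s=grab('wrist','wrist9')
print(s['clock'],s['position'],s['contact_force'],s['moment'],s['width'])
```

```text
12.65 [0.53876181 0.13672984 0.02005188] [-0.29774552 -0.090116   -0.49014398] [-0.0556581   0.04142569 -0.03002189] 0.03175249876356737
```

View pics/wrist9.png

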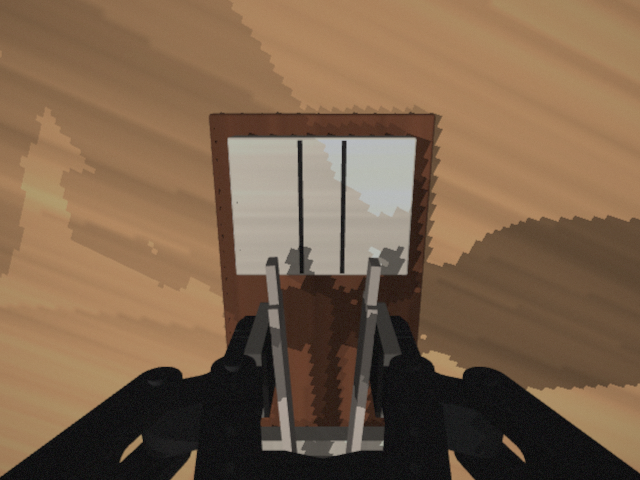

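The squeeze is even so far: tips at u=273 and 374, mid 323.5, against the lines' mid of 322. Vertical force is about zero. I continue.

Call:
move_arm:
  series:
    - [[0,0,0.0001,0,0,0,0.031],[0,0,0.0001,0,0,0,0.03],[0,0,0.0001,0,0,0,0.029],[0,0,0.0001,0,0,0,0.028],[0,0,0.0001,0,0,0,0.027],[0,0,0.0001,0,0,0,0.026],[0,0,0.0001,0,0,0,0.025],[0,0,0.0001,0,0,0,0.024],[0,0,0.0001,0,0,0,0.023],[0,0,0,0,0,0,0.0225],[0,0,0,0,0,0,0.0225],[0,0,0,0,0,0,0.0225]]
  newtons: 20

```text
clock: 13.7
position: [0.5387, 0.1368, 0.0209]
ee_rot: [-0.0, 0.979, 0.204, 0.0]
contact_force: [0.6, 1.0, -0.0]
width: 0.0231
```

Run:
```python
from h import *
s=grab('wrist','wrist10')
print(s['clock'],s['position'],s['contact_force'],s['moment'],s['width'])
a=cv2.imread('pics/wrist10.png')
cv2.imwrite('pics/c10.png',cv2.resize(a[230:330,260:385],None,fx=6,fy=6,interpolation=cv2.INTER_CUBIC))
```

```text
13.7 [0.53868264 0.13678533 0.02090394] [ 0.62037579  1.04516883 -0.014955  ] [ 0.18884995 -0.10906635 -0.04873698] 0.023075587472080033
```

View pics/wrist10.png

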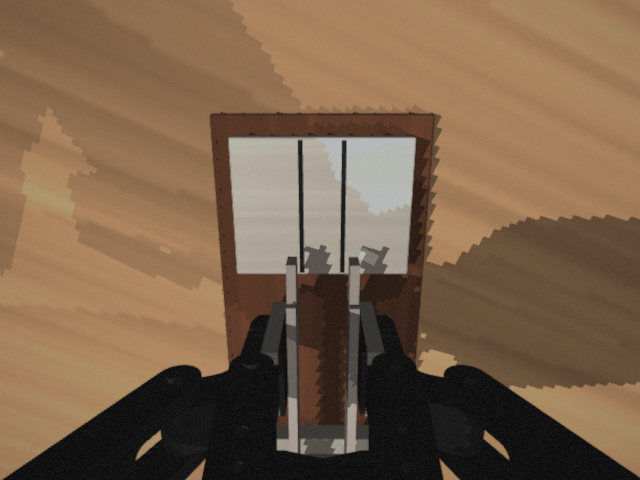

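View pics/c10.png

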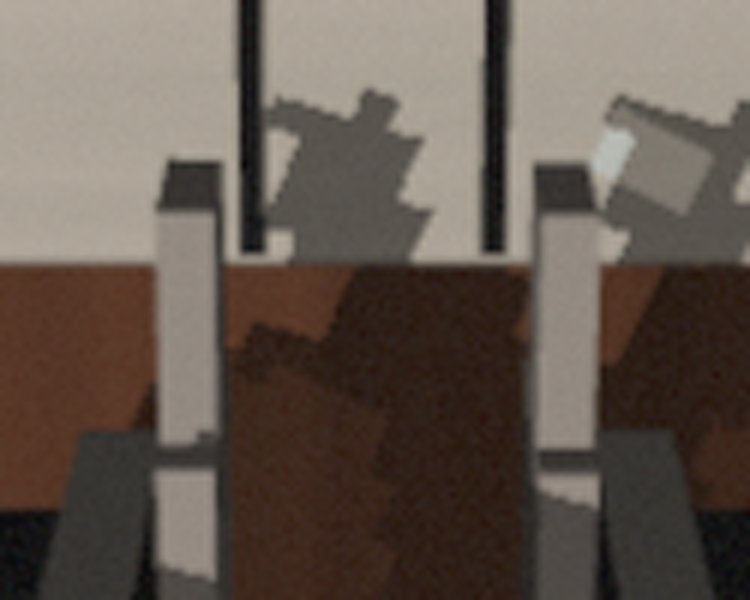

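```bash
cat > gap.py <<'E'
from h import *
import sys
fn=sys.argv[1]
a=cv2.imread(f'pics/{fn}.png');g=cv2.cvtColor(a,cv2.COLOR_BGR2GRAY).astype(float)
yaw=np.radians(23.52);n=np.array([-np.sin(yaw),np.cos(yaw)]);e=np.array([np.cos(yaw),np.sin(yaw)])
p=np.array(json.load(open(f'pics/{fn}.json'))['pos'])
Y=lambda u,v,z:(ray(fn,u,v,z)-p)[:2]@n
# lines: subpixel dark centroids rows 200..240
out=[]
for v in range(150,240,10):
    r=[]
    for u0 in (301,343):
        w=slice(u0-6,u0+7);d=np.clip(130-g[v-1:v+2,w].mean(0),0,None);r.append((np.arange(u0-6,u0+7)*d).sum()/d.sum())
    out.append((Y(r[0],v,.016),Y(r[1],v,.016)))
out=np.array(out);k=14e-3/(out[:,0]-out[:,1]).mean()
print('line spacing mm',1e3*(out[:,0]-out[:,1]).mean().round(5),'mid',1e3*out.mean().round(5))
# arms: bright top faces, rows near the tip
for v in range(int(sys.argv[2]),int(sys.argv[3]),4):
    row=g[v-1:v+2].mean(0); res=[]
    gr=np.gradient(cv2.GaussianBlur(row[None],(5,1),0.8)[0])
    L=[int(x) for x in sys.argv[4:8]]
    for u0,sg in zip(L,(1,-1,1,-1)):
        w=np.arange(u0-3,u0+4);d=np.clip(sg*gr[w],0,None);res.append((w*d).sum()/d.sum())
    y=[1e3*Y(u,v,.036) for u in res]
    print(v,np.round(res,1),'thick',round(y[0]-y[1],2),round(y[2]-y[3],2),'gap',round(y[1]-y[2],2),'mid',round((y[1]+y[2])/2,2),'x',round(1e3*float((ray(fn,320,v,.036)-p)[:2]@e),1))
E
python3 gap.py wrist10 266 304 286 296 350 359
```

```text
line spacing mm 13.979999999999999 mid -0.5199999999999999
266 [  nan 296.8 350.8 360.2] thick nan 2.81 gap 16.0 mid -1.14 x 33.1
270 [  nan 296.6 350.6 362. ] thick nan 3.39 gap 16.04 mid -1.09 x 31.9
274 [285.6 295.  349.8 359.9] thick 2.8 3.0 gap 16.37 mid -0.73 x 30.6
278 [285.6 295.3 348.8 359.3] thick 2.89 3.14 gap 16.03 mid -0.63 x 29.3
282 [285.6 295.2 348.8 359.2] thick 2.9 3.13 gap 16.08 mid -0.62 x 28.0
286 [285.8 295.4 348.9 359.1] thick 2.9 3.08 gap 16.09 mid -0.66 x 26.7
290 [285.8 295.9 348.6 359.2] thick 3.05 3.19 gap 15.91 mid -0.69 x 25.4
294 [286.1 295.8 348.5 358.9] thick 2.94 3.14 gap 15.99 mid -0.67 x 24.1
298 [286.  295.7 348.6 358.7] thick 2.96 3.09 gap 16.06 mid -0.66 x 22.7
302 [286.  295.2 348.6 358.5] thick 2.81 3.03 gap 16.28 mid -0.59 x 21.4gap.py:23: RuntimeWarning: invalid value encountered in scalar divide
  w=np.arange(u0-3,u0+4);d=np.clip(sg*gr[w],0,None);res.append((w*d).sum()/d.sum())
```

Top-edge estimate is a 16.0 mm gap, but the width reading (23.1 mm) would suggest about 17. I check the upper and lower tip edges in the unloaded picture (wrist8) against this one.

Run:
```python
from h import *
a=cv2.imread('pics/wrist8.png');b=cv2.imread('pics/wrist10.png')
f=lambda im,u,v,w=25:cv2.resize(im[v-15:v+25,u-w:u+w],None,fx=8,fy=8,interpolation=cv2.INTER_CUBIC)
r1=np.hstack([f(a,258,268),f(a,384,268)]);r2=np.hstack([f(b,292,263),f(b,354,263)])
cv2.imwrite('pics/c10b.png',np.vstack([r1,r2])[:, :800][:600] if 0 else cv2.resize(np.vstack([r1,r2]),(750,600)))
```

```text
(no output)
```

View pics/c10b.png

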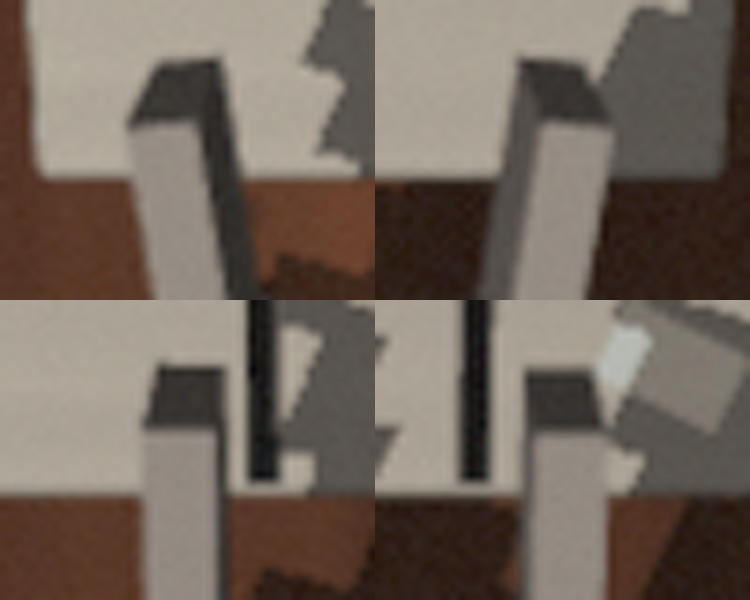

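At the tips the end face is shorter than 14 mm: its top and bottom gaps scale by only about 0.95, and the step shows at crop row 455. So the tip's top edge lies lower than the 36 mm I assumed. Using mid-height z=29 mm, rest comes out at 38.0 mm, matching the description, and the present gap at about 16.5 mm. I close further.

Call:
move_arm:
  series:
    - [[0,0,0,0,0,0,0.022],[0,0,0.0001,0,0,0,0.0215],[0,0,0,0,0,0,0.021],[0,0,0,0,0,0,0.0208],[0,0,0,0,0,0,0.0208],[0,0,0,0,0,0,0.0208],[0,0,0,0,0,0,0.0208]]
  newtons: 20

```text
clock: 14.33
position: [0.5387, 0.1366, 0.021]
ee_rot: [0.0, 0.979, 0.204, 0.0]
contact_force: [0.3, -0.4, -0.2]
width: 0.0208
```

Run:
```python
from h import *
s=grab('wrist','wrist11')
print(s['clock'],s['position'],s['contact_force'],s['moment'],s['width'])
a=cv2.imread('pics/wrist11.png')
cv2.imwrite('pics/c11.png',cv2.resize(a[230:330,260:385],None,fx=6,fy=6,interpolation=cv2.INTER_CUBIC))
```

```text
14.3333 [0.53872139 0.13662653 0.0210236 ] [ 0.25937284 -0.3625235  -0.20880881] [ 0.03191503 -0.14904244 -0.03348137] 0.020763833725721447
```

View pics/c11.png

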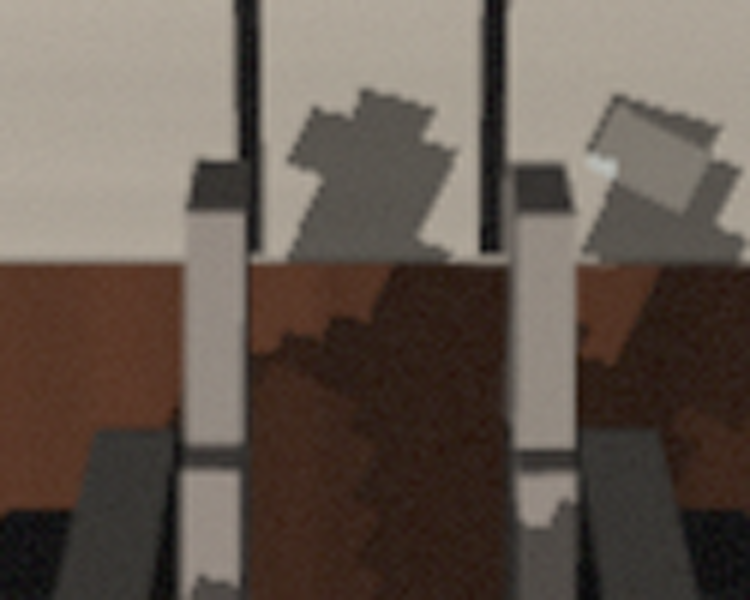

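Now the tips' inner edges are about 44.4 px apart, which gives about 13.8 mm; the 20.8 mm width suggests about 13.6 mm. I ease to 21.0 mm, hold, and check everything.

Call:
move_arm:
  series:
    - [[0,0,0,0,0,0,0.021],[0,0,0,0,0,0,0.021],[0,0,0,0,0,0,0.021],[0,0,0,0,0,0,0.021],[0,0,0,0,0,0,0.021],[0,0,0,0,0,0,0.021]]
  newtons: 20

```text
clock: 14.88
position: [0.5387, 0.1367, 0.021]
ee_rot: [0.0, 0.979, 0.204, 0.0]
contact_force: [0.5, -0.2, -1.3]
width: 0.0209
```

Run:
```python
from h import *
s=grab('wrist','wrist12');grab('scene','scene12');grab('top','top12')
print(s['clock'],s['position'],s['contact_force'],s['moment'],s['width'])
a=cv2.imread('pics/wrist12.png')
c=cv2.resize(a[230:330,260:385],None,fx=6,fy=6,interpolation=cv2.INTER_CUBIC);cv2.imwrite('pics/c12.png',c)
b=cv2.imread('pics/scene12.png');b0=cv2.imread('pics/scene7.png')
f=lambda i:cv2.resize(i[155:225,305:405],None,fx=4,fy=4,interpolation=cv2.INTER_CUBIC)
cv2.imwrite('pics/c12s.png',np.hstack([f(b0),f(b)]))
cv2.imwrite('pics/c12p.png',a[200:480,190:460].repeat(2,0).repeat(2,1))
# subpixel edges using tip-only z estimate
g=cv2.cvtColor(a,cv2.COLOR_BGR2GRAY).astype(float)
yaw=np.radians(23.52);n=np.array([-np.sin(yaw),np.cos(yaw)]);p=s['position']
for fn,L in [('wrist8',(254,262,380,389)),('wrist12',(291,301,345,356))]:
    g=cv2.cvtColor(cv2.imread(f'pics/{fn}.png'),cv2.COLOR_BGR2GRAY).astype(float)
    for v in range(268,282,3):
        row=g[v-1:v+2].mean(0);gr=np.gradient(cv2.GaussianBlur(row[None],(5,1),.8)[0]);r=[]
        for u0,sg in zip(L,(1,-1,1,-1)):
            w=np.arange(u0-4,u0+5);d=np.clip(sg*gr[w],0,None)**2;r.append((w*d).sum()/d.sum())
        Y=[[1e3*((ray(fn,u,v,z))[:2]@n) for u in r] for z in(.032,.034,.036)]
        print(fn,v,np.round(r,1),'gap z32/34/36',[round(y[1]-y[2],2) for y in Y],'thick',[round((y[0]-y[1]+y[2]-y[3])/2,2) for y in Y])
```

```text
14.8833 [0.53870798 0.13670781 0.02103585] [ 0.54776986 -0.18465949 -1.33423488] [ 0.03481387 -0.17200162  0.02135011] 0.020854325373352394
wrist8 268 [254.8 259.    nan 385.8] gap z32/34/36 [np.float64(nan), np.float64(nan), np.float64(nan)] thick [np.float64(nan), np.float64(nan), np.float64(nan)]
wrist8 271 [252.7 259.1 380.4 390. ] gap z32/34/36 [np.float64(38.01), np.float64(37.39), np.float64(36.77)] thick [np.float64(2.51), np.float64(2.47), np.float64(2.43)]
wrist8 274 [254.5 259.5 379.9 389.6] gap z32/34/36 [np.float64(37.82), np.float64(37.2), np.float64(36.58)] thick [np.float64(2.33), np.float64(2.29), np.float64(2.25)]
wrist8 277 [250.5 260.1 379.3 389.2] gap z32/34/36 [np.float64(37.56), np.float64(36.94), np.float64(36.33)] thick [np.float64(3.06), np.float64(3.01), np.float64(2.96)]
wrist8 280 [250.8 260.6 378.7 388.7] gap z32/34/36 [np.float64(37.31), np.float64(36.7), np.float64(36.09)] thick [np.float64(3.1), np.float64(3.05), np.float64(3.0)]
wrist12 268 [293.3 300.  344.2 358. ] gap z32/34/36 [np.float64(13.59), np.float64(13.36), np.float64(13.14)] thick [np.float64(3.16), np.float64(3.1), np.float64(3.05)]
wrist12 271 [295.  299.6 344.5 357. ] gap z32/34/36 [np.float64(13.82), np.float64(13.59), np.float64(13.36)] thick [np.float64(2.64), np.float64(2.59), np.float64(2.55)]
wrist12 274 [289.8 299.3 345.7 356.2] gap z32/34/36 [np.float64(14.34), np.float64(14.1), np.float64(13.86)] thick [np.float64(3.07), np.float64(3.02), np.float64(2.97)]
wrist12 277 [289.8 299.5 345.2 355.7] gap z32/34/36 [np.float64(14.14), np.float64(13.9), np.float64(13.67)] thick [np.float64(3.13), np.float64(3.08), np.float64(3.02)]
wrist12 280 [289.8 299.6 345.2 355.7] gap z32/34/36 [np.float64(14.18), np.float64(13.94), np.float64(13.7)] thick [np.float64(3.13), np.float64(3.08), np.float64(3.03)]<stdin>:18: RuntimeWarning: invalid value encountered in scalar divide
```

View pics/c12.png

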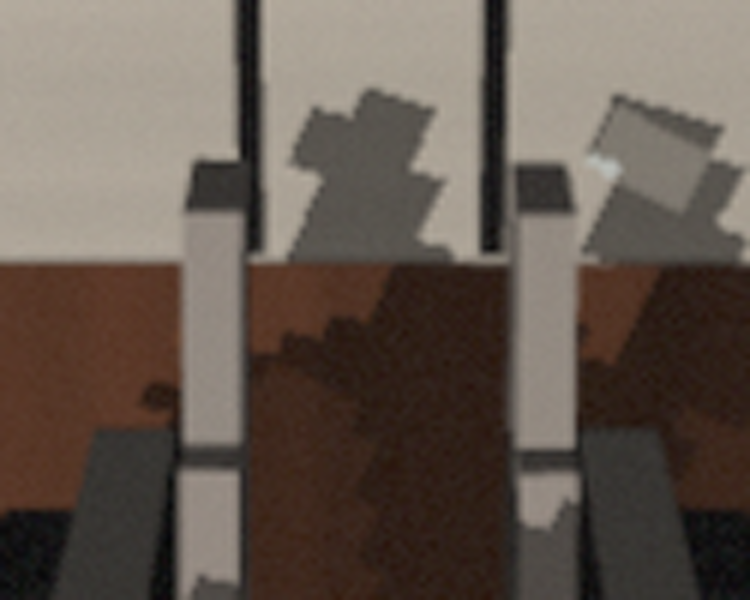

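View pics/c12s.png

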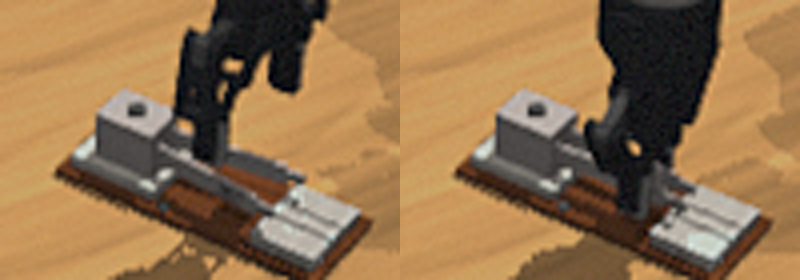

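View pics/top12.png

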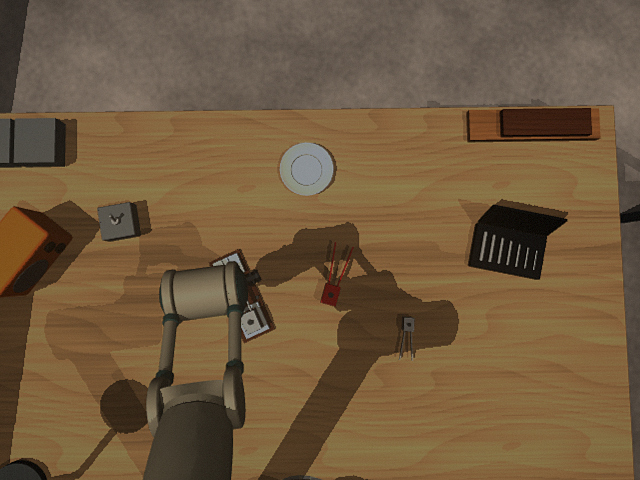

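The gap reads about 14.0–14.2 mm, the tips are symmetric, and the bystanders haven't moved (switch box (119,221), saucer (307,168), case (508,240)). But the lateral moment (-0.17 N m) and Fz about -1.3 N could mean the pads are slightly lifting the tweezers. I average readings and compare the block's position between scene7 and scene12 at subpixel level.

Run:
```python
from h import *
F=[];M=[]
for i in range(8):
    s=manip.get_state();F.append(s['contact_force']);M.append(s['moment']);manip.get_image('wrist')
n=np.array([-.399,.917,0])
F=np.array(F);M=np.array(M)
print(F.round(2),'mean',F.mean(0).round(2),'My',(M@n).round(3),(M@n).mean(),s['clock'],s['width'])
b=cv2.imread('pics/scene12.png',0);a=cv2.imread('pics/scene7.png',0)
for nm,(y0,y1,x0,x1) in {'block':(174,202,326,348),'plateL':(185,215,380,402),'stand-corner':(190,205,315,328),'red':(210,235,280,305)}.items():
    t=cv2.resize(a[y0:y1,x0:x1],None,fx=8,fy=8,interpolation=cv2.INTER_CUBIC)
    S=cv2.resize(b[y0-3:y1+3,x0-3:x1+3],None,fx=8,fy=8,interpolation=cv2.INTER_CUBIC)
    r=cv2.matchTemplate(S,t,cv2.TM_CCOEFF_NORMED);_,mx,_,l=cv2.minMaxLoc(r);print(nm,mx,(l[0]/8-3,l[1]/8-3))
```

```text
[[ 1.04  0.54 -1.52]
 [ 1.19  0.9  -0.5 ]
 [ 1.52 -0.02 -1.31]
 [ 1.2   0.08 -0.4 ]
 [ 1.03  0.15 -0.6 ]
 [ 1.79  0.44 -0.62]
 [ 1.71  0.62 -0.37]
 [ 0.78 -0.44  0.1 ]] mean [ 1.28  0.28 -0.65] My [-0.178 -0.134 -0.202 -0.161 -0.116 -0.196 -0.108 -0.098] -0.1490888332828736 15.3833 0.0211374977580251
block 0.9912869334220886 (0.0, 0.0)
plateL 0.9333134889602661 (0.0, 0.0)
stand-corner 0.9981409907341003 (0.0, 0.0)
red 0.9806002974510193 (0.0, -0.125)
```

The block hasn't moved (0.0 px), but a slight upward pull of about 0.65 N remains. I lower 0.3 mm to relieve it.

Call:
move_arm:
  series:
    - [[0,0,-0.0003,0,0,0,0.021],[0,0,0,0,0,0,0.021],[0,0,0,0,0,0,0.021],[0,0,0,0,0,0,0.021]]

```text
clock: 15.77
position: [0.5388, 0.1367, 0.0208]
ee_rot: [0.0, 0.979, 0.204, 0.0]
contact_force: [0.8, 0.4, 0.2]
width: 0.0209
```

```bash
cat > rd.py <<'E'
from h import *
F=[];M=[];W=[]
for i in range(8):
    s=manip.get_state();F.append(s['contact_force']);M.append(s['moment']);W.append(s['width']);manip.get_image('wrist')
n=np.array([-.399,.917,0]);e=np.array([.917,.399,0])
F=np.array(F);M=np.array(M)
print('Fx,Fy,Fz tool-aligned',(F@e).mean().round(2),(F@n).mean().round(2),F[:,2].mean().round(2),'My',(M@n).mean().round(3),'sd',(M@n).std().round(3),'w',np.mean(W),s['clock'],s['position'].round(5))
E
python3 rd.py
```

```text
Fx,Fy,Fz tool-aligned 0.78 -0.12 0.94 My -0.133 sd 0.023 w 0.02084404442072562 16.1167 [0.53877 0.13671 0.02077]
```

Fz went from -0.65 to +0.94 N over 0.3 mm, and the unloaded baseline is about +0.15. I raise half of that.

Call:
move_arm:
  series:
    - [[0,0,0.00013,0,0,0,0.021],[0,0,0,0,0,0,0.021],[0,0,0,0,0,0,0.021],[0,0,0,0,0,0,0.021]]

```text
clock: 16.5
position: [0.5387, 0.1367, 0.0208]
ee_rot: [0.0, 0.979, 0.204, 0.0]
contact_force: [1.4, -0.1, 0.6]
width: 0.0214
```

```bash
python3 rd.py
python3 - <<'E'
from h import *
s=grab('wrist','wrist13');grab('scene','scene13')
b=cv2.imread('pics/scene13.png',0);a=cv2.imread('pics/scene7.png',0)
for nm,(y0,y1,x0,x1) in {'block':(174,202,326,348),'stand-corner':(190,205,315,328)}.items():
    t=cv2.resize(a[y0:y1,x0:x1],None,fx=8,fy=8,interpolation=cv2.INTER_CUBIC)
    S=cv2.resize(b[y0-3:y1+3,x0-3:x1+3],None,fx=8,fy=8,interpolation=cv2.INTER_CUBIC)
    r=cv2.matchTemplate(S,t,cv2.TM_CCOEFF_NORMED);_,mx,_,l=cv2.minMaxLoc(r);print(nm,mx,(l[0]/8-3,l[1]/8-3))
a=cv2.imread('pics/wrist13.png');fn='wrist13'
cv2.imwrite('pics/c13.png',cv2.resize(a[230:330,260:385],None,fx=6,fy=6,interpolation=cv2.INTER_CUBIC))
yaw=np.radians(23.52);n=np.array([-np.sin(yaw),np.cos(yaw)])
g=cv2.cvtColor(a,cv2.COLOR_BGR2GRAY).astype(float);L=(291,301,345,356)
for v in range(274,300,3):
    row=g[v-1:v+2].mean(0);gr=np.gradient(cv2.GaussianBlur(row[None],(5,1),.8)[0]);r=[]
    for u0,sg in zip(L,(1,-1,1,-1)):
        w=np.arange(u0-4,u0+5);d=np.clip(sg*gr[w],0,None)**2;r.append((w*d).sum()/d.sum())
    Y=[1e3*((ray(fn,u,v,.033))[:2]@n) for u in r]
    print(v,np.round(r,1),'gap',round(Y[1]-Y[2],2),'thick',round(Y[0]-Y[1],2),round(Y[2]-Y[3],2))
E
```

```text
Fx,Fy,Fz tool-aligned 1.16 -0.21 0.55 My -0.186 sd 0.023 w 0.021107813329806158 16.85 [0.53871 0.1367  0.02083]
block 0.992235004901886 (0.0, 0.0)
stand-corner 0.9981688857078552 (0.0, 0.0)
274 [289.8 299.3 345.8 356.2] gap 14.22 thick 2.9 3.21
277 [289.9 299.5 345.2 355.7] gap 14.01 thick 2.97 3.22
280 [289.9 299.6 345.2 355.5] gap 14.03 thick 2.98 3.18
283 [289.8 299.6 345.1 355.4] gap 14.02 thick 2.99 3.18
286 [289.9 299.6 345.1 355.3] gap 14.04 thick 3.0 3.17
289 [289.8 299.8 345.  355.4] gap 14.0 thick 3.09 3.2
292 [289.8 299.8 344.9 355.5] gap 13.99 thick 3.11 3.28
295 [289.9 299.8 344.9 355.5] gap 14.03 thick 3.06 3.29
298 [289.9 299.7 344.8 355.3] gap 14.05 thick 3.06 3.28
```

View pics/c13.png

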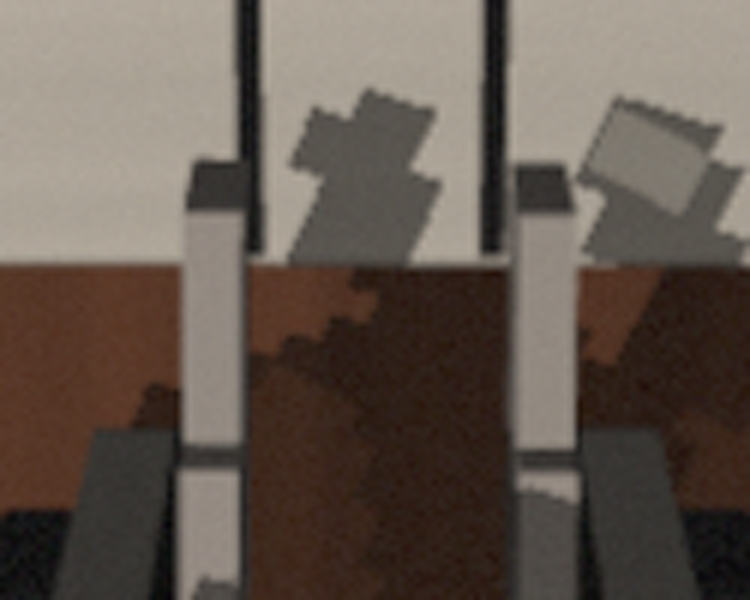

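Gap measures 14.0 mm with the width at 21.1 mm. Vertical force is near zero, the block is unmoved, and the tips are symmetric (inner edges at crop u=247 and 516). The remaining moment fits a harmless 1 N along x. Handing in.

Run:
```python
from rig import manip
print(manip.sign_off())
s=manip.get_state();print(s['clock'],s['width'],s['contact_force'],s['position'])
```

```text
the job is handed in; nothing more can be done
None
the job is handed in; nothing more can be done
```

I seated the large steel tweezers' heel in the stand's pocket and squeezed the arms until the tip gap matched the 14 mm lines. The job was handed in at about 17 s with the squeeze still held.

**Last checks:**
- **Gap:** the wrist picture gave about 14.0 mm. That takes the top edges of the tips to be 33 mm above the bench, a height chosen so the same method gives 38 mm at rest. The finger opening was 21.1 mm, close to the 21 mm you gave.
- **Evenness:** the arms were nearly parallel and symmetric, with almost no sideways force. The tips' midpoint was about 0.4 mm to one side of the midpoint between the lines.
- **Heel:** contact came at the pocket floor height when it was seated. During the squeeze the block showed no shift in the scene view (0.0 px, checked to about 0.2 mm).
- **Forces:** the fingers left a net vertical force of about 0.5 N and a push of about 1 N along x. I had adjusted the height slightly to remove a small upward pull.
- **Bystanders:** the switch box, saucer and driver case looked unmoved by eye in the top view, as did the two look-alike tweezers.

**Disagreements:**
- Partway through closing, the finger opening suggested a gap about 0.6–1 mm wider than the pictures did.
- By the end, the finger opening and the pictures agreed to within about 0.3 mm.

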